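# Stamp the gel record card

### The arm

A 6-joint arm with a two-finger parallel gripper is mounted at the origin on the work surface. World frame = base frame: x ahead of the robot, y to its left, z up, the work surface at z = 0. Lengths are in mm, angles in rad, forces in N, time in s.
With the tool pointing down it reaches from about 425 to 1125 mm from the base axis. Payload 14.9 kg.
Tool frame: the origin (TCP) lies midway between the tips of the shut fingers; the grasp point (between the pads) lies 19 mm behind it; z points along the fingers, y is the direction in which the jaws open and shut (so a half turn about z gives the same grasp; the last joint's range is limited). The gripper opens to 91 mm and grips with 3 to 60 N. Pads are 32 mm wide; open, the fingers measure 118 mm over their backs; the gripper's body (76 mm by 178 mm) begins 60 mm behind the grasp point.
Start: joints at [-1.341, 0.379, 1.734, -0, 1.028, -0.033], TCP at [181.845, -675.981, 213.932] pointing down, gripper open.
Joint ranges: [-2.77, 2.77], [-0.74, 2.19], [0, 2.66], [-1.06, 4.2], [0.31, 2.87], [-3.08, 3.08]. Speed limits (rad/s): [1.89, 1.89, 2.39, 3.14, 3.14, 3.14].

### API

Orientations are given as a unit quaternion [w, x, y, z].
In Python, from station import manip, viewer gives the robot as it stands. Calls block until the motion is done:
- manip.move_ptp(position, orientation): joint-space move of the TCP to a pose.
- manip.movel(position, orientation=None, rate=150): straight line of the TCP; orientation=None keeps the orientation; rate is the mean speed in mm/s.
- manip.goto_joints(angles): joint-space move.
- manip.open_gripper() and manip.grab(force=None): open the fingers fully, or close them until they stop; force is the grip in N (None keeps the last).
- manip.hold(seconds).
- manip.inverse_kinematics(position, orientation): joint angles nearest the present ones, or None.
- viewer.get_image(name): name is "side" or "top"; returns a dict with "color" (480x640x3 uint8, red, green, blue), "K" (3x3 intrinsics, pixels), "view" (4x4, takes a point from world to camera coordinates). Camera axes: x right, y down, z forward; pixel columns grow to the right and rows downward; lengths in mm; the calibration is good to about 2 mm. A picture is of the moment at which its call begins. There is no depth.
A pose or a line that the arm cannot do raises manip.Unreachable and nothing moves.
- manip.job_done(): hands the job in, once; it reports no verdict.
Readings, each from a call of its own:
- manip.current_clock(): time.
- manip.current_joint_positions(): joint angles.
- manip.current_joint_velocities(): joint speeds.
- manip.current_joint_torque(): joint torques, N m.
- manip.current_ee_pos(): TCP position.
- manip.current_tool_rot(): TCP orientation.
- manip.current_contact_force(): force on the tool from outside, world axes, zero at the start.
- manip.current_ft_torque(): the same for the moment, N m.
- manip.current_width(): finger opening in mm.
Only numpy, scipy, OpenCV 4.12 (cv2) and the standard library are available. Lean on these libraries where they do the work, as an engineer would, in place of code of your own. Each camera call takes 0.05 s, during which the arm holds its last target. There are 200 camera calls.

### The job

Pick up the hand stamp with the round foot and press it squarely and steadily into the empty printed ring on the gel record card, so that the sprung bed under the card sinks at least half way, and keep it down for about half a second. Lift it straight off without sliding it or tipping it on the card, then set it down upright, without dropping it, on the white tile it came from and let go.

Things in the scene. Friction and masses are not known exactly. Their poses are not given: they have to be found in the camera images.
- stamp: The hand stamp to use: a ROUND steel foot 34 mm across and 12 mm high, a thin steel neck, and above it a grey upright round handle 26 mm across that spans 30 to 86 mm above the foot's underside; about 130 g. Origin: centre of the foot's underside; z points up along the handle. It stands on a white tile. A similar stamp with a larger SQUARE foot (44 mm) stands on another such tile and is not to be used. Grip the handle from above.
- ring (a point): Centre of the empty printed ring (dark outline 44 mm across) on the top surface of the white record card, which is fixed on a sprung bed (126 x 96 mm, top 36 mm above the table) of a grey stand; the ring is on one half of the card, 32 mm from its middle, and a blue picture of a gel with dark bands fills the other half. z points up, x along the card's long side from the ring towards the gel picture. It sinks with the bed.
- bed (a joint): How far the sprung bed with the card has been pressed straight down, in m: 0 at rest (up), 0.010 at its lower stop. It begins to move at about 1.5 N, takes about 5 N at 6 mm and 7.5 N at the stop, and springs back by itself.
- rest: The white tile, 80 x 80 x 6 mm, fixed on the table, on which the round-footed stamp stands at the start, near its middle, and to which it must return. Origin: centre of its underside; its top is 6 mm above the origin.
Things that resemble listed ones, but are neither listed nor needed, are in the scene too. What is shaped like the stamp but green or turquoise is not meant.

How it is judged (in metres and radians):
On the way, in this order (a step that is already met when the one before it is completed fails the run):
1. the round stamp, upright within 10 degrees and within 12 mm of the ring's centre, presses the bed down by at least 4.5 mm for 0.3 s (value of joint bed above 0.0045 m and horizontal distance between stamp and ring below 0.012 m and angle between stamp's own z axis and vertical below 0.175 rad and z of stamp in the frame of ring between -0.005 and 0.005 m), for 0.3 s.
2. the stamp is lifted at least 20 mm off the card and the bed is back up (value of joint bed below 0.001 m and z of stamp in the frame of ring above 0.02 m), for 0.1 s.
At the end, for the whole second after the job is handed in: the round-footed stamp stands upright (within 6 degrees) and at rest on its own tile, within 25 mm of the tile's centre, and the bed is fully up again (horizontal distance between stamp and rest below 0.025 m and z of stamp in the frame of rest between 0.003 and 0.009 m and angle between stamp's own z axis and vertical below 0.1 rad and linear speed of stamp below 0.02 m/s and value of joint bed below 0.001 m); the robot touches nothing.
It fails at once if the bed is pressed down (over 2 mm) by anything but the stamp over the ring, or the stamp slides more than 18 mm from the ring's centre while the bed is down (value of joint bed above 0.002 m and (horizontal distance between stamp and ring above 0.018 m or z of stamp in the frame of ring above 0.012 m)).
It fails at once if the stamp tips more than 15 degrees while the bed is down (value of joint bed above 0.002 m and angle between stamp's own z axis and vertical above 0.26 rad).
It fails at once if the stamp is dropped on its tile (it moves faster than 0.45 m/s in the last 24 mm above it, as in a fall of more than about 10 mm) (z of stamp in the frame of rest below 0.03 m and horizontal distance between stamp and rest below 0.05 m and linear speed of stamp above 0.45 m/s).
It also fails if it takes over 59 s, if anything falls off the work surface, if the arm or the gripper's body presses on something with over 40 N, if the wrist force passes 120 N, or if a joint passes its speed limit or range.

## Working session

There is one attempt and no reset: what is moved stays moved. The work goes in short steps, each a Python script; the robot and the scene stay as the last script left them, time stands still between calls to the robot, and variables do not carry over. Pictures are saved under pics/ and viewed, about 8 in all and at most 12, crops included, and the job is handed in when it is done.

```bash
mkdir -p pics
cat > h.py <<'E'
import numpy as np, cv2
from station import manip, viewer
def shot(n, f=None):
    d=viewer.get_image(n)
    if f: cv2.imwrite('pics/'+f, d['color'][:,:,::-1])
    return d
def ray(d,u,v):
    K=np.array(d['K']);V=np.array(d['view']);R=V[:3,:3];t=V[:3,3]
    return -R.T@t, R.T@np.linalg.inv(K)@np.array([u,v,1.])
def onz(d,u,v,z):
    c,r=ray(d,u,v); return c+r*(z-c[2])/r[2]
def proj(d,p):
    q=np.array(d['view'])@np.append(p,1); q=np.array(d['K'])@q[:3]; return q[:2]/q[2]
E
python3 - <<'E'
from h import *
a=shot('top','t0.png');b=shot('side','s0.png')
for d in(a,b): print(np.round(d['K'],1).tolist(), np.round(ray(d,320,240),2), np.round(d['view'],3).tolist())
print(manip.current_tool_rot(),manip.current_clock())
E
```

```text
[[541.5, 0.0, 334.4], [0.0, 541.5, 247.4], [0.0, 0.0, 1.0]] [[ 4.7191e+02  4.8070e+01  9.3373e+02]
 [ 7.0000e-02  4.0000e-02 -1.0000e+00]] [[0.024, -1.0, -0.007, 43.835], [-0.998, -0.023, -0.055, 523.115], [0.054, 0.009, -0.998, 906.249], [0.0, 0.0, 0.0, 1.0]]
[[568.6, 0.0, 323.8], [0.0, 568.6, 248.7], [0.0, 0.0, 1.0]] [[ 4.0927e+02  6.4875e+02  8.1005e+02]
 [ 1.4000e-01 -6.3000e-01 -7.6000e-01]] [[-0.982, -0.19, -0.013, 535.542], [-0.139, 0.761, -0.633, 75.781], [0.13, -0.62, -0.774, 975.71], [0.0, 0.0, 0.0, 1.0]]
[-4.91812347e-04  9.91376347e-01  1.31044624e-01 -6.05144983e-05] 0.1
```

View pics/t0.png

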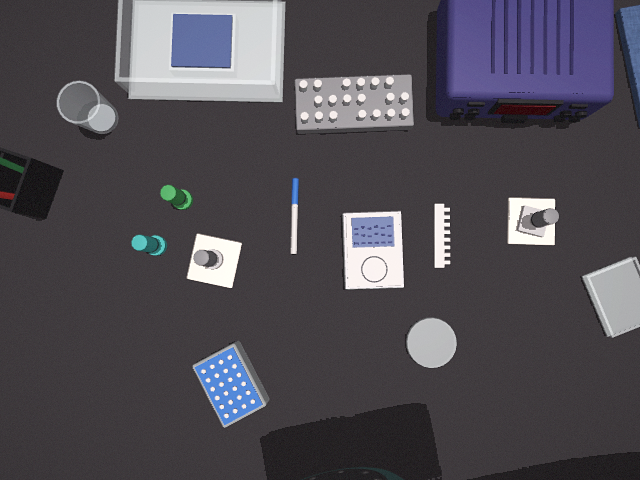

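View pics/s0.png

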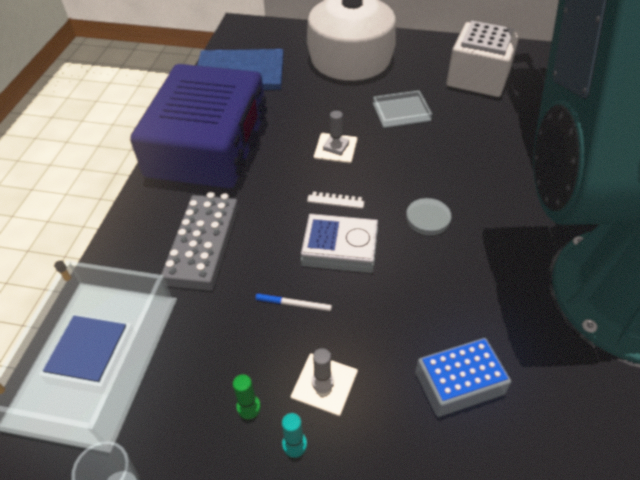

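The top view shows the round-footed stamp on the left tile, at about (208,258). The square-footed one is on the right at about (535,218), and the ring is at about (374,269). I'll enlarge the relevant regions.

Run:
```python
import cv2,numpy as np
t=cv2.imread('pics/t0.png');s=cv2.imread('pics/s0.png')
def c(im,x,y):
    o=cv2.resize(im[y:y+60,x:x+80],None,fx=5,fy=5,interpolation=cv2.INTER_CUBIC)
    for k in range(10,80,10): cv2.putText(o,str(x+k),(k*5-10,8),0,.3,(0,255,255));cv2.line(o,(k*5,10),(k*5,16),(0,255,255))
    for k in range(10,60,10): cv2.putText(o,str(y+k),(0,k*5+3),0,.3,(0,255,255));cv2.line(o,(22,k*5),(28,k*5),(0,255,255))
    return o
cv2.imwrite('pics/m.png',np.vstack([np.hstack([c(t,175,230),c(t,335,235)]),np.hstack([c(s,285,346),c(s,315,205)])]))
```

```text
(no output)
```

View pics/m.png

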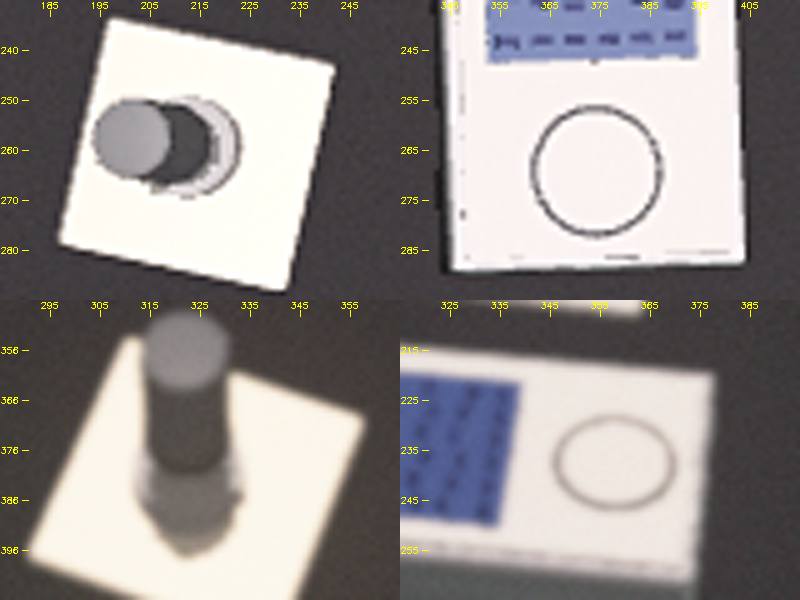

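Run:
```python
from h import *
a=shot('top');b=shot('side')
for n,d,u,v,z in [('handle',a,201.4,257.6,92),('handle side',b,322.4,356,92),('foot',a,213,259.3,18),('tile',a,214.6,260.8,6),('ring',a,374.3,269.2,36),('ring side',b,357.8,237.4,36),('green',a,168,192,92),('cyan',a,138,243,92)]:
    print(n,np.round(onz(d,u,v,z),1))
```

```text
handle [497.  262.1  92. ]
handle side [494.9 266.4  92. ]
foot [496.8 261.2  18. ]
tile [494.6 261.1   6. ]
ring [486.2 -11.   36. ]
ring side [484.7  -7.8  36. ]
green [598.7 318.5  92. ]
cyan [517.5 362.2  92. ]
```

Run:
```python
from h import *
q=[0,1,0,0]
manip.open_gripper()
manip.move_ptp([182,-560,320],[-4.9e-4,.9913763,.1310446,0])
manip.move_ptp([496.3,263,220],q)
print(manip.current_joint_positions(),manip.current_clock())
manip.movel([496.3,263,120],q)
b=shot('side');a=shot('top')
cv2.imwrite('pics/ap.png',np.hstack([cv2.resize(b['color'][270:470,230:430],(400,400))[:,:,::-1],cv2.resize(a['color'][160:360,120:320],(400,400))[:,:,::-1]]))
```

```text
[ 4.44918006e-01  1.54685073e-01  2.01260915e+00 -4.44442261e-05
  9.74174805e-01  2.01636418e+00] 4.2
```

View pics/ap.png

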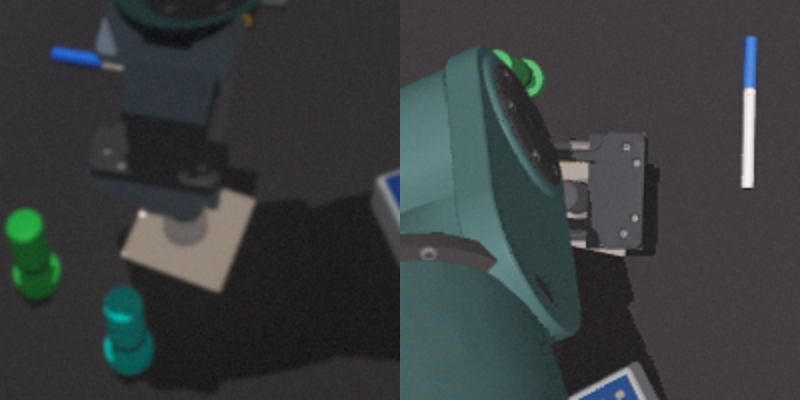

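The stamp handle sits between the open fingers, with the jaws along y. I'll descend and grip.

Run:
```python
from h import *
q=[0,1,0,0]
manip.movel([496.3,263,55],q,rate=60)
print(manip.current_contact_force())
manip.grab(40); manip.hold(.3)
print(manip.current_width(),manip.current_ee_pos(),manip.current_contact_force())
manip.movel([496.3,263,125],q,rate=60); manip.hold(.3)
print(manip.current_width(),manip.current_contact_force(),manip.current_clock())
manip.move_ptp([485.3,-8.8,145],q)
manip.hold(.3)
print(manip.current_ee_pos(),manip.current_contact_force(),manip.current_clock())
b=shot('side');a=shot('top')
cv2.imwrite('pics/r.png',np.hstack([cv2.resize(b['color'][110:310,250:450],(400,400))[:,:,::-1],cv2.resize(a['color'][160:360,270:470],(400,400))[:,:,::-1]]))
```

```text
[-0.10464926  0.0792968   0.7459043 ]
25.148266543669642 [496.30325776 262.99595338  54.97747891] [ 0.03898549 -0.50423684 -1.29196598]
25.0719786500647 [ 0.09584492 -0.27067204 -1.09657841] 9.2833
[485.42283911  -8.18080636 144.91636199] [ 0.13398499 -0.72048965 -1.49851634] 10.6417
```

View pics/r.png

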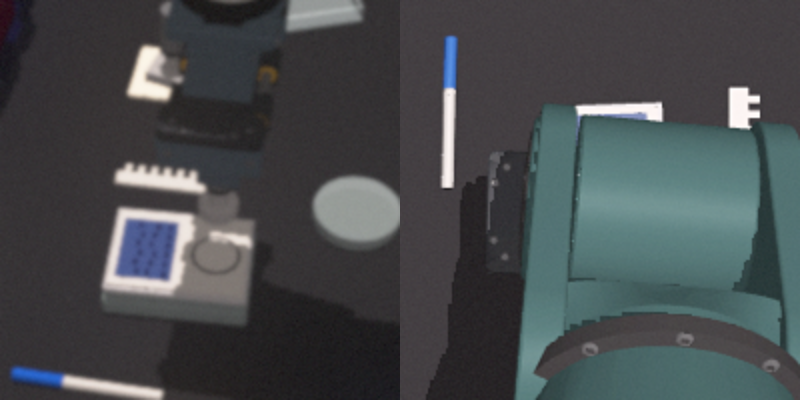

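The stamp is held, with its foot at crop (219,205) above the ring at (216,254). I'll lower it to about 7 mm above the card and check from there.

Run:
```python
from h import *
q=[0,1,0,0]
manip.movel([485.3,-8.8,92],q,rate=80); manip.hold(.2)
print(manip.current_ee_pos(),manip.current_contact_force())
b=shot('side')
for p in [(485.3,-8.8,43),(485.3,-8.8,36)]: print(proj(b,p))
cv2.imwrite('pics/n.png',cv2.resize(b['color'][200:275,300:400],(800,600),interpolation=cv2.INTER_CUBIC)[:,:,::-1])
```

```text
[485.61238528  -8.8190114   92.46338672] [-0.62558556 -0.00861324 -0.50637934]
[357.69196085 234.36429036]
[357.56318342 236.92022729]
```

View pics/n.png

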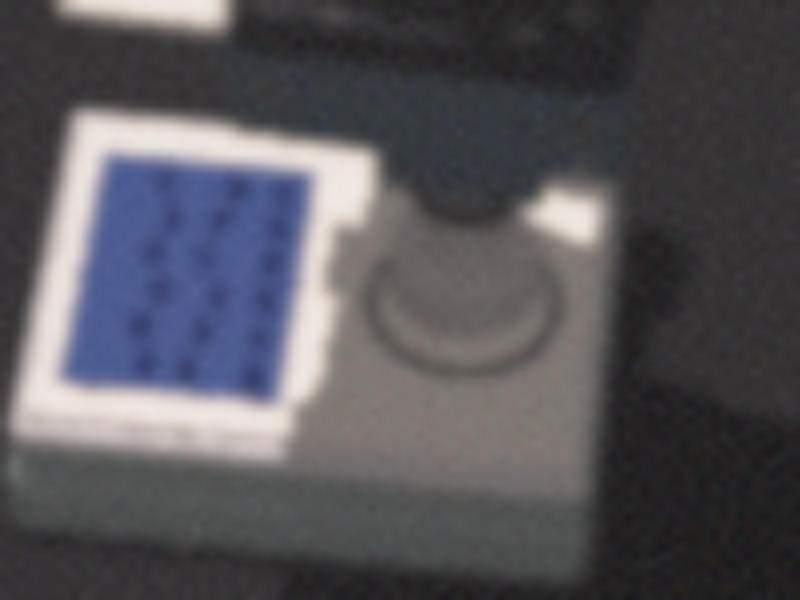

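Accounting for the remaining 7 mm of descent, the foot should land concentric with the ring to about 1 mm. Pressing now.

Run:
```python
from h import *
q=[0,1,0,0]
P=lambda:print(np.round(manip.current_ee_pos(),2),np.round(manip.current_contact_force(),2),manip.current_clock())
for z in (86.5,84,81,78.5): manip.movel([485.3,-8.8,z],q,rate=20); manip.hold(.15); P()
f=manip.current_contact_force()[2]
z=78.5
while f<3.6 and z>76: z-=.75; manip.movel([485.3,-8.8,z],q,rate=20); manip.hold(.2); P(); f=manip.current_contact_force()[2]
manip.hold(.7); P()
b=shot('side')
cv2.imwrite('pics/p.png',cv2.resize(b['color'][200:275,300:400],(800,600),interpolation=cv2.INTER_CUBIC)[:,:,::-1])
```

```text
[485.33  -8.81  86.52] [-0.44  0.27 -2.21] 12.3833
[485.5   -8.82  84.11] [ 1.04 -0.16  0.31] 12.8083
[485.47  -8.79  81.1 ] [1.77 0.28 3.13] 13.2583
[485.44  -8.8   78.57] [2.98 0.17 4.95] 13.6833
[485.36  -8.81  78.52] [1.72 0.69 4.17] 14.3833
```

View pics/p.png

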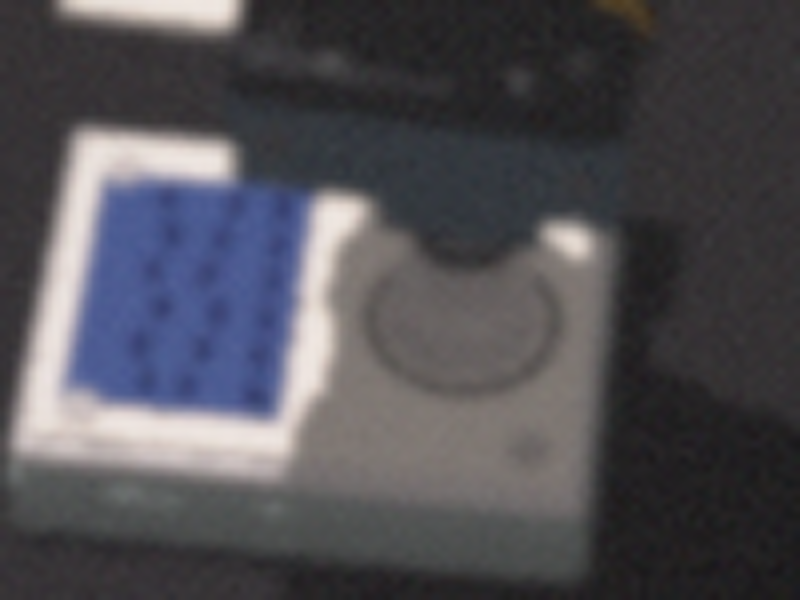

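The bed has sunk about 6.5 mm: the card moved down about 20 crop px and the net force is about 5.5 N. The stamp is centred and upright. I'll lift it off and return it to the tile.

Run:
```python
from h import *
q=[0,1,0,0]
P=lambda:print(np.round(manip.current_ee_pos(),2),np.round(manip.current_contact_force(),2),manip.current_width(),manip.current_clock())
manip.movel([485.3,-8.8,95],q,rate=20); manip.movel([485.3,-8.8,145],q,rate=80); manip.hold(.3); P()
manip.move_ptp([496.3,263,125],q)
manip.movel([496.3,263,63],q,rate=60); manip.hold(.4); P(); f0=manip.current_contact_force()[2]
for z in np.arange(59,52.9,-.5):
    manip.movel([496.3,263,z],q,rate=10); manip.hold(.2); P()
    if manip.current_contact_force()[2]-f0>2.5: break
b=shot('side')
cv2.imwrite('pics/d.png',cv2.resize(b['color'][340:415,270:370],(800,600),interpolation=cv2.INTER_CUBIC)[:,:,::-1])
```

```text
[485.11  -8.78 144.65] [ 0.75 -0.5  -0.8 ] 25.66698032589856 16.4833
[496.35 263.02  63.08] [-0.03 -0.14 -0.73] 25.329118642332627 19.125
[496.33 263.01  59.03] [-0.03  0.27 -0.72] 25.086347452133708 19.875
[496.33 263.02  58.53] [ 0.47 -0.25 -1.95] 25.381217576864987 20.325
[496.3  263.    57.99] [-0.64 -0.63 -2.11] 25.09907041319039 20.775
[496.33 263.    57.5 ] [-0.2   0.06 -1.46] 25.36685692442486 21.225
[496.31 263.02  57.01] [-0.15 -0.01 -1.84] 25.578088907874783 21.675
[496.33 263.01  56.51] [ 0.97  0.2  -1.47] 25.67276640598246 22.125
[496.32 262.99  56.02] [ 0.83  0.31 -0.44] 25.593007155954076 22.575
[496.29 263.    55.49] [-0.    0.22 -1.1 ] 25.343323862783695 23.025
[496.31 263.    55.01] [-0.7   0.52 -1.06] 25.056334821791655 23.475
[496.44 263.07  54.91] [-2.99  0.13  6.32] 25.53176184831136 23.925
```

View pics/d.png

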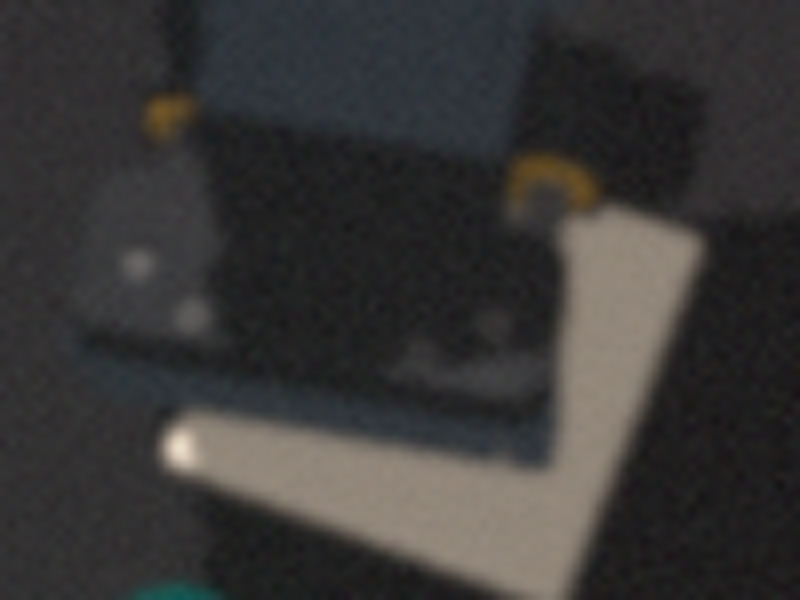

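The foot touched the tile at the original grasp height, with a rise of about 7 N. I'll release, retreat and check.

Run:
```python
from h import *
q=[0,1,0,0]
manip.open_gripper(); manip.hold(.3)
print(manip.current_width())
manip.movel([496.3,263,220],q,rate=60)
manip.move_ptp([485,-100,300],q); manip.hold(.3)
b=shot('side');a=shot('top'); print(manip.current_clock(),manip.current_contact_force())
cv2.imwrite('pics/e.png',np.hstack([cv2.resize(b['color'][200:440,240:400],(400,600))[:,:,::-1],cv2.resize(a['color'][215:305,175:235],(400,600),interpolation=cv2.INTER_CUBIC)[:,:,::-1]]))
```

```text
91.08175446115422
30.0583 [-0.51805275 -0.261547   -0.01934815]
```

View pics/e.png

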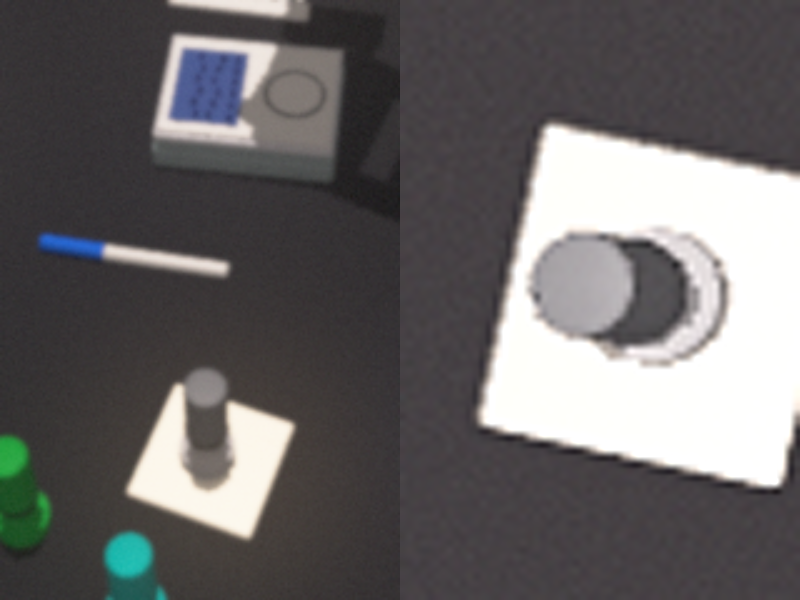

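The stamp stands upright near the middle of its tile, the bed is up, and the arm is clear. Handing in.

```bash
python3 -c "
from h import *
manip.job_done()"
```

```text
the job is handed in; nothing more can be done
```

I stamped the ring with the round-footed stamp, put it back on its own tile and handed the job in. The clock read about 30 s at my last check. No verdict is reported, so the points below are my own readings.

- **Press:** I gripped the handle at 40 N and pressed the bed down about 6.5 mm, then held it there for at least 0.7 s. The depth comes from the TCP height, a force of about 5.5 N above the hanging load, and how far the card moved in the picture. The foot looked centred to about 1 mm.
- **Lift and return:** I lifted straight up about 66 mm and lowered the stamp in 0.5 mm steps. It touched the tile at the height where I had first gripped it.
- **Final pictures:** The stamp stands upright near the tile's centre (within about 3 mm), the bed looks fully up, and the gripper is open and clear.
- **Disagreement:** The two cameras differed by 3–4 mm in y for both the ring and the stamp. I used values between them, and the close-up before pressing confirmed the ring position.
- **Noise:** The force readings fluctuated by about ±1 N, so the press force is approximate.

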